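# Move a tool battery from its charger into a portable radio

## Robot

A 6-joint arm with a two-finger parallel gripper is mounted at the origin on the work surface. World frame = base frame: x ahead of the robot, y to its left, z up, the work surface at z = 0. Lengths are in m, angles in rad, forces in N, time in s.
With the tool pointing down it reaches from about 0.325 to 0.85 m from the base axis. Payload 4.4 kg.
Tool frame: the origin (TCP) lies midway between the tips of the shut fingers; the grasp point (between the pads) lies 19 mm behind it (hold_point_z is the distance from the TCP to the grasp point, in m); z points along the fingers, y is the direction in which the jaws open and shut (so a half turn about z gives the same grasp; the last joint's range is limited). The gripper opens to 94 mm and grips with 3 to 60 N. Pads are 16 mm wide; open, the fingers measure 119 mm over their backs; the gripper's body (75 mm by 177 mm) begins 78 mm behind the grasp point.
Start: joints at [0.975, 0.207, 1.542, -0, 1.393, -0.15], TCP at [0.248, 0.519, 0.205] pointing down, gripper open.
Joint ranges: [-2.73, 2.73], [-0.86, 2.22], [0.23, 2.46], [-1.11, 4.25], [0.08, 2.63], [-2.82, 2.82]. Speed limits (rad/s): [2.79, 2.79, 3.14, 3.14, 3.14, 3.14].

## Interface

Orientations are given as a unit quaternion [w, x, y, z].
In Python, from station import * gives the robot as it stands.
- The arm moves only by the shell command python3 -m crank 'ROWS'. ROWS is JSON, a list that holds one entry, the list of rows, each a list of 5 numbers: the closure, from 0 (fully open) to 1 (shut), then the shift along the tool's x, y, z in cm, then the turn about the tool's z in degrees. In form: [[[hand, tx, ty, tz, yaw], ...]]. A call has 1 to 5 rows; each row is the pose to reach, as a shift and turn from the pose commanded when the call began, along the tool's axes at that moment; what a row does not reach only later rows make up. A row lasts 1/12 s, in which the tool goes at most 41.7 mm and 7.16 degrees, less where a joint would pass 70% of its speed; a pose out of reach is approached as far as the arm can. A call with a gripper value outside its range is refused whole. The fingers move at their own pace and stop on an object; the grip force is fixed at half the most. Time passes only in rows, so rows that repeat a pose let the fingers close. It gives the time, the measured TCP pose, the force and the opening at its end, in the units of the state.
- get_state(): the state, without advancing time (a new reading comes with each control period).
- snapshot(name): name is "side" or "top" or "wrist"; returns a dict with "image" (420x560x3 uint8, red, green, blue), "intrinsics" (3x3 intrinsics, pixels), "xyz" and "attitude" of the camera in the world. Camera axes: x right, y up, looking along -z (the intrinsics and any distortion apply to the point x, -y, -z); pixel columns grow to the right and rows downward; lengths in m; the calibration is good to about 2 mm. A picture is of the moment at which its call begins. There is no depth.
- job_done(): hands the job in, once; it reports no verdict.
The state is a dict: "time": time; "joint_pos": joint angles; "dq": joint speeds; "joint_efforts": joint torques, N m; "tcp_pos": TCP position; "eef_rot": TCP orientation; "wrist_force": force on the tool from outside, world axes, zero at the start; "moment": the same for the moment, N m; "finger_gap": finger opening in m.
Only numpy, scipy, OpenCV 4.12 (cv2) and the standard library are available. Lean on these libraries where they do the work, as an engineer would, in place of code of your own. Each camera call takes 0.05 s, during which the arm holds its last target.

## Task

A customer wants to hear the portable radio: pinch the red spring tab of the battery pack inward and, keeping it pressed, lift the pack out of the charger. Then push it into the radio's battery well, tab towards the orange mark, until it is fully home, and let go so that the tab springs out and locks it in. Do not wrench or ram the pack, and leave the other things on the stall where they are.

Things in the scene. Friction and masses are not known exactly. Their poses are not given: they have to be found in the camera images.
- pack_center (a point): Battery pack to move: upright black block, yellow band at its top, 44 (x) by 62 (y) by 86 (z) mm, about 0.3 kg; the point is its centre, 43 mm over its underside. z up, +x points to the side with the red tab. It starts latched in the charger, its lower 32 mm in the well, the upper 54 mm free.
- tab_pad (a point): Centre of the outer face of the red tab's push pad, 32 mm wide (y), 18 mm high, on the pack's +x face, 22 mm over the pack's centre, 33 mm over the charger's rim. It stands 7 mm proud, so pack and tab measure 51 mm in x, 44.5 mm with the tab pressed. Axes as for the pack.
- pack_tab (a joint): How far the tab is pressed in (m): 0 sprung out, 0.0065 fully in; 6 N starts it, 15 N presses it fully. Its tooth (top 16 mm over the pack's underside, 5 mm proud) catches under a lip in the well, free from about 0.005. Pinching pad against the pack's opposite face with 20 to 35 N presses it and holds the pack. Against a well's wall above the catch the tooth cannot spring out.
- charger: Black charger, fixed on the stall, 104 (x) by 124 (y) by 46 mm high, with the same kind of well as the radio; origin at the centre of its underside. The +x side, where the tab is, has an orange mark on top. Pulling with the tooth still caught loads the catch: more than 40 N between pack and charger breaks it.
- radio: Green portable radio, fixed on the stall, 110 (x) by 200 (y) by 112 mm high, speakers on +x; origin at the centre of its underside. The well opens upward in its top, an orange mark on the +x side shows where the tab goes. In the well a sprung plate meets the pack 6 mm over the bottom and pushes up with 5 N, 9 N at the bottom. more than 26 N between pack and radio damages it.
- radio_well (a point): Centre of the radio well's mouth, 116 mm over the stall; axes as for the radio. 57 by 80 mm at the rim, it narrows over 8 mm to 47 by 65. Nominally the hard bottom is 34 mm below, the locked pack's underside 32 mm below; but it is an adjustable insert, really up to 8 mm higher or lower: feel the bottom (10 to 15 N down, tab held in). Let go before it, the pack rises again, not locked.
- tin_mid (a point): Copper tin, 48 mm wide and 50 mm high, standing loose between charger and radio; centre. Leave it.
- mug_mid (a point): Blue mug, 80 mm wide and 90 mm high; half-way up. Leave it.
- jar_mid (a point): Amber jar with a brass cap, 70 mm wide and 100 mm high; centre. Leave it.
- vase_mid (a point): Glass vase, 90 mm wide and 140 mm high; half-way up. Leave it.
- candlestick_mid (a point): Small brass candlestick, 70 mm wide and 90 mm high; half-way up. Leave it.
- old_pack_mid (a point): Old blue battery pack lying on the stall, 80 by 62 by 44 mm; centre. Not the one to use; leave it.
- screwdriver_grip (a point): Screwdriver lying on the stall; the point is on its handle. Leave it.
Mind the look-alikes: they are no part of the job. What is shaped like the part that bears pack_center but pink is not meant.

How it is judged:
On the way, in this order (a step that is already met when the one before it is completed fails the run):
1. the tab is pressed in while the pack still sits in the charger (value of joint pack_tab above 0.0045 m and distance of pack_center from where it was at the start of the episode below 0.012 m), for 0.1 s.
2. the pack is lifted clear of the charger (distance of pack_center from where it was at the start of the episode above 0.05 m), for 0.1 s.
At the end, for the whole second after the job is handed in: The pack stands upright (within 0.08 rad) in the radio's well, centred within 4 mm, its centre 1.5 to 19.5 mm over the measured mouth (11 mm is nominal), its tab sprung out again (less than 1 mm pressed, which it can only be with the tooth under the lip), at rest (x of pack_center in the frame of radio_well between -0.004 and 0.004 m and y of pack_center in the frame of radio_well between -0.004 and 0.004 m and z of pack_center in the frame of radio_well between 0.0015 and 0.0195 m and angle between pack_center's own z axis and vertical below 0.08 rad and value of joint pack_tab below 0.001 m and linear speed of pack below 0.02 m/s); the robot touches nothing.
It fails at once if the pack is wrenched against the charger (over 40 N) (contact force between pack and charger above 40 N).
It fails at once if the pack is forced against the radio (over 40 N) (contact force between pack and radio above 40 N).
It fails at once if the pack is rammed onto the bottom of the radio's well (over 20 N) (contact force between pack and radio_seat_c0 above 20 N).
It fails at once if another thing on the stall is moved by more than 30 mm (distance of any of tin_mid, mug_mid, jar_mid, vase_mid, candlestick_mid, old_pack_mid, screwdriver_grip from where it was at the start of the episode above 0.03 m).
It also fails if it takes over 42 s, if anything falls off the work surface, if the arm or the gripper's body presses on something with over 40 N, if the wrist force passes 120 N, or if a joint passes its speed limit or range.

## Working session

There is one attempt and no reset: what is moved stays moved. The work goes in short steps, Python scripts to look and compute and a shell command to move; the robot and the scene stay as the last step left them, time stands still between calls to the robot, and variables do not carry over. Pictures are saved under pics/ and viewed, and the job is handed in when it is done.

```bash
mkdir -p pics; ls; python3 - <<'E'
from station import *
import cv2
s=get_state(); print(s)
for n in ("side","top","wrist"):
    d=snapshot(n); cv2.imwrite(f"pics/{n}0.png",d["image"][:,:,::-1]); print(n,d["intrinsics"],d["xyz"],d["attitude"],[k for k in d])
E
```

```text
pics
{'time': 0.0, 'joint_pos': array([ 9.74495480e-01,  2.07408662e-01,  1.54291716e+00, -8.34309877e-07,
        1.39349372e+00, -1.50489987e-01]), 'dq': array([ 1.66380775e-06, -6.00043204e-04, -3.34728268e-03,  3.53134476e-04,
       -1.36299967e-03, -3.26931957e-05]), 'joint_efforts': array([ 1.11605488e-03, -3.70870113e+01, -2.81420410e+01,  6.99066580e-02,
        3.58889590e-02, -1.64137718e-04]), 'tcp_pos': array([0.24748987, 0.51813556, 0.2043147 ]), 'eef_rot': array([-4.05780114e-04,  2.21063890e-01,  9.75258692e-01, -1.03687448e-03]), 'wrist_force': array([-1.2179158 , -0.14300603,  0.59098336]), 'moment': array([ 0.02182543,  0.00366177, -0.02280802]), 'finger_gap': 0.09433654292223469}
side [[381.08982522   0.         279.71204875]
 [  0.         381.08982522 208.73342087]
 [  0.           0.           1.        ]] [-0.00272853 -0.55696462  0.59587774] [ 0.80779801  0.44720168 -0.18668375 -0.33559233] ['image', 'intrinsics', 'xyz', 'attitude']
top [[381.28759897   0.         281.31991462]
 [  0.         381.28759897 215.16981663]
 [  0.           0.           1.        ]] [4.21587164e-01 9.37722688e-04 1.12966721e+00] [ 0.71331893  0.03262555 -0.04994306 -0.69829604] ['image', 'intrinsics', 'xyz', 'attitude']
wrist [[296.73046806   0.         273.03449889]
 [  0.         296.73046806 208.28707379]
 [  0.           0.           1.        ]] [0.17443935 0.55330729 0.3833945 ] [ 0.83695965 -0.12047467 -0.07447348  0.52861905] ['image', 'intrinsics', 'xyz', 'attitude']
```

View pics/side0.png

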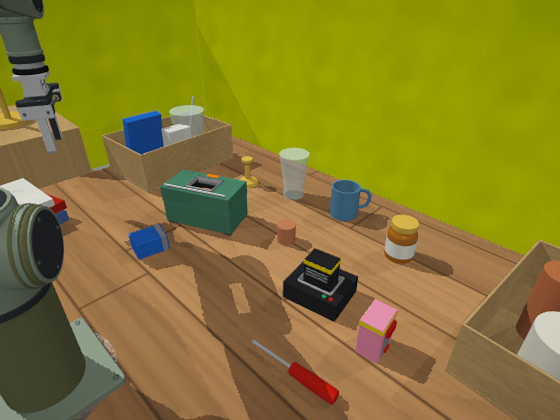

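View pics/top0.png

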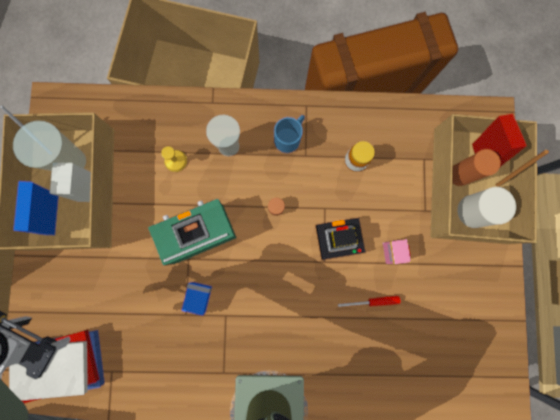

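View pics/wrist0.png

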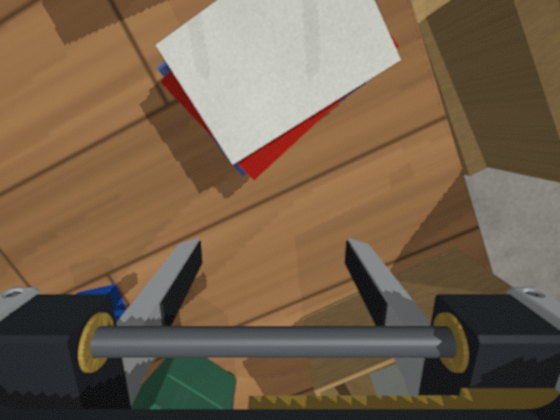

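```bash
cat > h.py <<'E'
import numpy as np, cv2
from scipy.spatial.transform import Rotation as R
def cam(d):
    q=np.array(d["attitude"]); return np.array(d["intrinsics"]),np.array(d["xyz"]),R.from_quat(q[[1,2,3,0]]).as_matrix()
def ray(c,u,v):
    K,p,M=c; r=np.array([(u-K[0,2])/K[0,0],-(v-K[1,2])/K[1,1],-1.]); return p,M@r
def onz(c,u,v,z):
    p,r=ray(c,u,v); return p+r*(z-p[2])/r[2]
def proj(c,X):
    K,p,M=c; x=M.T@(np.array(X)-p); return np.array([K[0,2]+K[0,0]*x[0]/-x[2],K[1,2]+K[1,1]*-x[1]/-x[2]])
E
python3 - <<'E'
import cv2,numpy as np
t=cv2.imread("pics/top0.png"); s=cv2.imread("pics/side0.png")
a=cv2.resize(t[205:270,305:415],None,fx=7,fy=7,interpolation=cv2.INTER_CUBIC); cv2.imwrite("pics/c1.png",a)
a=cv2.resize(t[190:275,140:245],None,fx=7,fy=7,interpolation=cv2.INTER_CUBIC); cv2.imwrite("pics/c2.png",a)
a=cv2.resize(s[235:365,275:405],None,fx=4.5,fy=4.5,interpolation=cv2.INTER_CUBIC); cv2.imwrite("pics/c3.png",a)
a=cv2.resize(s[160:240,155:260],None,fx=7,fy=7,interpolation=cv2.INTER_CUBIC); cv2.imwrite("pics/c4.png",a)
E
```

```text
(no output)
```

View pics/c1.png

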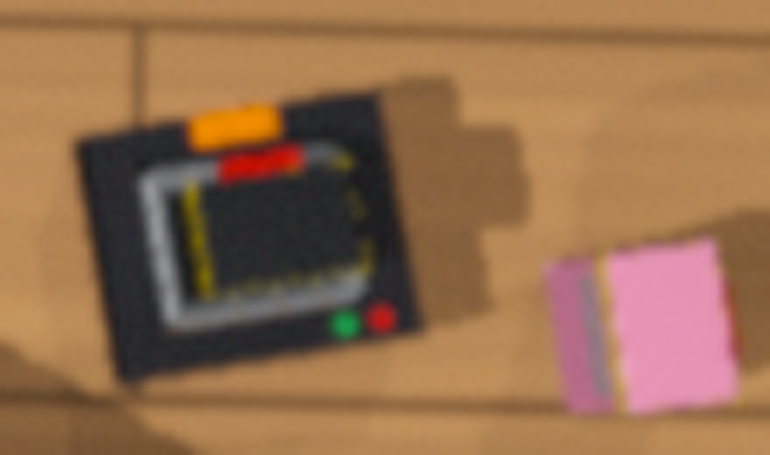

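View pics/c2.png

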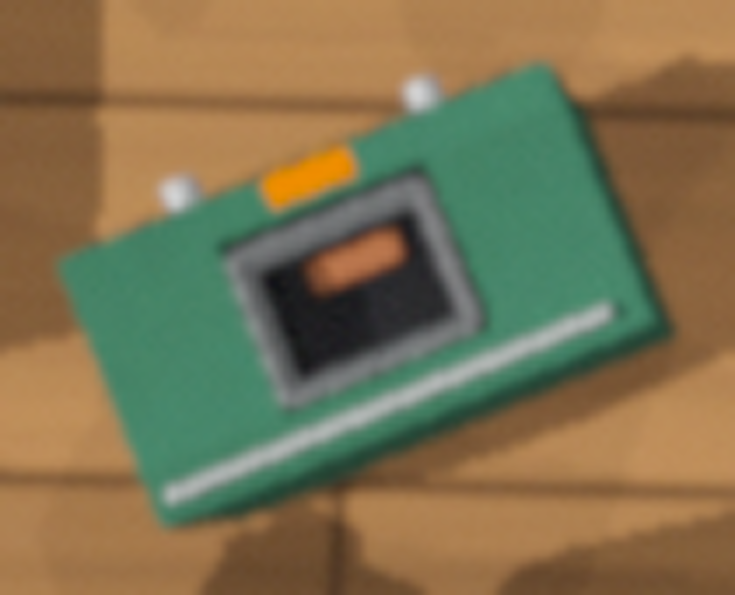

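View pics/c3.png

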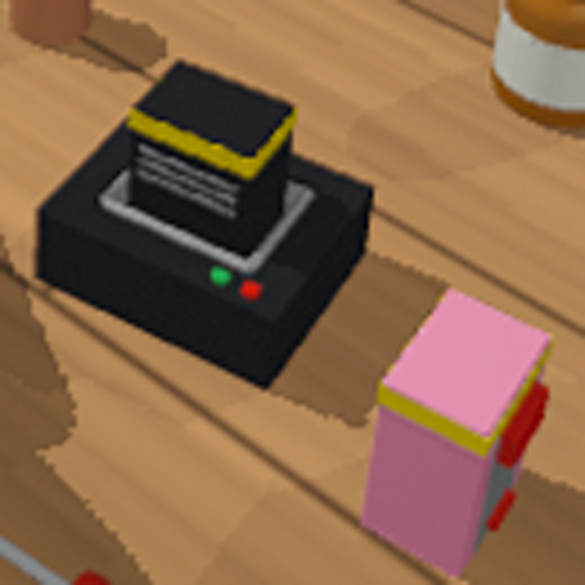

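View pics/c4.png

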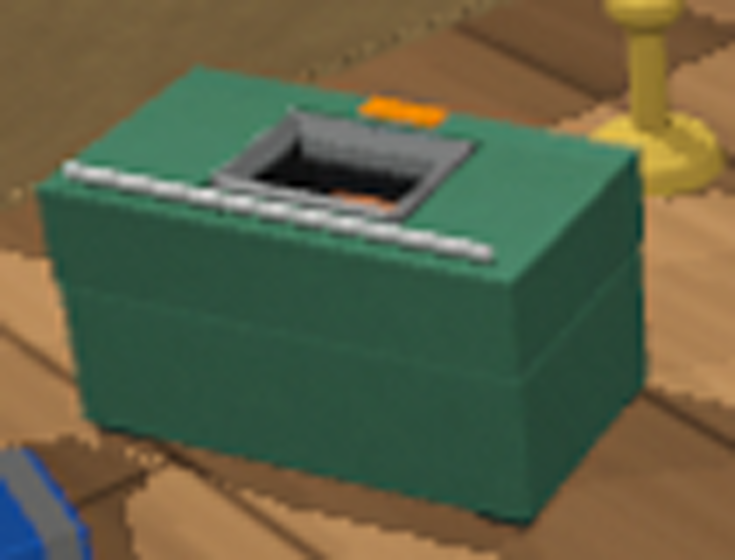

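```bash
cat > m.py <<'E'
from h import *
from station import *
import pickle
d={n:snapshot(n) for n in("top","side")}
pickle.dump(d,open("d0.pkl","wb"))
E
python3 m.py; python3 - <<'E'
from h import *
import pickle
d=pickle.load(open("d0.pkl","rb"))
T=cam(d["top"]);S=cam(d["side"])
def c1(u,v): return (u+.5)/7-.5+305,(v+.5)/7-.5+205
def c2(u,v): return (u+.5)/7-.5+140,(v+.5)/7-.5+190
def c3(u,v): return (u+.5)/4.5-.5+275,(v+.5)/4.5-.5+235
def c4(u,v): return (u+.5)/7-.5+155,(v+.5)/7-.5+160
def rep(n,P):
    P=np.array(P); print(n,P.mean(0).round(4)); 
    for i in range(len(P)):
        e=P[(i+1)%len(P)]-P[i]; print("  ",P[i].round(4),"len",np.linalg.norm(e[:2]).round(4),"ang",np.degrees(np.arctan2(e[1],e[0])).round(1))
rep("charger top",[onz(T,*c1(*p),.046) for p in[(80,142),(380,95),(422,328),(122,380)]])
rep("radio top",[onz(T,*c2(*p),.112) for p in[(60,260),(545,62),(672,330),(168,522)]])
rep("radio rim T",[onz(T,*c2(*p),.116) for p in[(224,250),(425,172),(484,325),(290,408)]])
rep("radio rim S",[onz(S,*c4(*p),.116) for p in[(292,105),(475,142),(395,217),(213,178)]])
rep("radio top S",[onz(S,*c4(*p),.112) for p in[(200,66),(638,152),(512,280),(40,188)]])
zt=.046+.054
rep("pack top S",[onz(S,*c3(*p),zt) for p in[(182,60),(297,110),(250,165),(130,110)]])
rep("charger top S",[onz(S,*c3(*p),.046) for p in[(373,188),(268,350),(38,212)]])
# pack top corners in top view
rep("pack top T",[onz(T,*c1(*p),zt) for p in[(195,183),(348,160),(368,270),(213,298)]])
E
```

```text
charger top [ 0.4867 -0.1945  0.046 ]
   [ 0.5234 -0.1242  0.046 ] len 0.1253 ang -79.8
   [ 0.5456 -0.2475  0.046 ] len 0.0964 ang -170.0
   [ 0.4506 -0.2643  0.046 ] len 0.1244 ang 100.9
   [ 0.4272 -0.1421  0.046 ] len 0.0979 ang 10.5
radio top [0.4927 0.2155 0.112 ]
   [0.5024 0.3301 0.112 ] len 0.1973 ang -66.0
   [0.5827 0.15   0.112 ] len 0.1145 ang -152.9
   [0.4808 0.0978 0.112 ] len 0.2011 ang 112.2
   [0.4047 0.284  0.112 ] len 0.108 ang 25.3
radio rim T [0.4938 0.2172 0.116 ]
   [0.5072 0.2675 0.116 ] len 0.0807 ang -67.1
   [0.5387 0.1932 0.116 ] len 0.0628 ang -156.8
   [0.4809 0.1684 0.116 ] len 0.0785 ang 114.7
   [0.4482 0.2397 0.116 ] len 0.0653 ang 25.2
radio rim S [0.4926 0.2207 0.116 ]
   [0.505  0.2727 0.116 ] len 0.0825 ang -67.4
   [0.5367 0.1966 0.116 ] len 0.063 ang -155.4
   [0.4794 0.1703 0.116 ] len 0.0789 ang 112.7
   [0.4491 0.2431 0.116 ] len 0.0633 ang 27.8
radio top S [0.4928 0.2216 0.112 ]
   [0.5029 0.3357 0.112 ] len 0.1997 ang -67.1
   [0.5806 0.1517 0.112 ] len 0.1041 ang -156.3
   [0.4854 0.1098 0.112 ] len 0.1976 ang 114.8
   [0.4023 0.2892 0.112 ] len 0.1109 ang 24.8
pack top S [ 0.4843 -0.1951  0.1   ]
   [ 0.5021 -0.1611  0.1   ] len 0.061 ang -81.8
   [ 0.5108 -0.2215  0.1   ] len 0.0449 ang -169.5
   [ 0.4667 -0.2296  0.1   ] len 0.0621 ang 98.3
   [ 0.4577 -0.1682  0.1   ] len 0.045 ang 9.1
charger top S [ 0.4667 -0.2207  0.046 ]
   [ 0.546  -0.2451  0.046 ] len 0.1178 ang -166.7
   [ 0.4313 -0.2722  0.046 ] len 0.1277 ang 93.8
   [ 0.4228 -0.1448  0.046 ] len 0.1588 ang -39.2
pack top T [ 0.4868 -0.1964  0.1   ]
   [ 0.5034 -0.1628  0.1   ] len 0.0606 ang -80.2
   [ 0.5137 -0.2225  0.1   ] len 0.0433 ang -169.8
   [ 0.4711 -0.2302  0.1   ] len 0.0614 ang 101.3
   [ 0.459 -0.17   0.1  ] len 0.0449 ang 9.2
```

```bash
cat >> h.py <<'E'
def aim(s,X,yawdeg):
    q=np.array(s["eef_rot"]); M=R.from_quat(q[[1,2,3,0]]).as_matrix()
    d=M.T@(np.array(X)-s["tcp_pos"]); y=np.degrees(np.arctan2(M[1,1],M[0,1]))
    print("t",s["time"],"tcp",np.round(s["tcp_pos"],4),"yaw",y.round(2),"tilt",np.degrees(np.arccos(-M[2,2])).round(2),"F",np.round(s["wrist_force"],1),"gap",round(s["finger_gap"],4))
    print("shift cm",(d*100).round(2),"turn",round(-((yawdeg-y+90)%180-90),2))
E
cat > a.py <<'E'
import sys; from h import *; from station import *
v=[float(x) for x in sys.argv[1:]]; aim(get_state(),v[:3],v[3])
E
python3 a.py 0.485 -0.196 0.23 9.7
```

```text
t 0.25 tcp [0.2477 0.5185 0.2049] yaw 64.46 tilt 0.06 F [-1.5 -0.1  0.1] gap 0.0941
shift cm [-52.22 -54.23  -2.46] turn 54.76
```

```bash
python3 -m crank '[[[0,-52.2,-54.2,-2.5,54.8],[0,-52.2,-54.2,-2.5,54.8],[0,-52.2,-54.2,-2.5,54.8],[0,-52.2,-54.2,-2.5,54.8],[0,-52.2,-54.2,-2.5,54.8]]]'; python3 a.py 0.485 -0.196 0.23 9.7
```

```text
time: 0.67
tcp_pos: [0.3135, 0.3195, 0.2123]
eef_rot: [0.0, 0.512, 0.859, -0.0]
wrist_force: [0.9, 0.8, 0.8]
finger_gap: 0.094
t 0.6667 tcp [0.3135 0.3195 0.2123] yaw 28.36 tilt 0.01 F [0.9 0.8 0.8] gap 0.094
shift cm [-53.51  -9.4   -1.77] turn 18.66
```

```bash
python3 -m crank '[[[0,-53.5,-9.4,-1.8,18.7],[0,-53.5,-9.4,-1.8,18.7],[0,-53.5,-9.4,-1.8,18.7],[0,-53.5,-9.4,-1.8,18.7],[0,-53.5,-9.4,-1.8,18.7]]]'; python3 a.py 0.485 -0.196 0.23 9.7
```

```text
time: 1.08
tcp_pos: [0.3804, 0.1221, 0.2196]
eef_rot: [0.0, 0.643, 0.766, 0.0]
wrist_force: [1.3, -0.4, -0.2]
finger_gap: 0.0943
t 1.0833 tcp [0.3804 0.1221 0.2196] yaw 9.96 tilt 0.06 F [ 1.3 -0.4 -0.2] gap 0.0943
shift cm [-33.14   4.8   -1.04] turn 0.26
```

```bash
python3 - <<'E'
from h import *; from station import *
d=snapshot("wrist"); cv2.imwrite("pics/w1.png",d["image"][:,:,::-1])
c=cam(d); print(d["xyz"],c[2].round(3)); s=get_state(); print(proj(c,[.493,.219,.116]),proj(c,s["tcp_pos"]))
E
```

```text
[0.36681515 0.20236981 0.39852918] [[ 0.985 -0.167 -0.049]
 [ 0.174  0.945  0.277]
 [ 0.    -0.281  0.96 ]]
[411.26787977 127.62399653] [274.66150007 261.73241341]
```

View pics/w1.png

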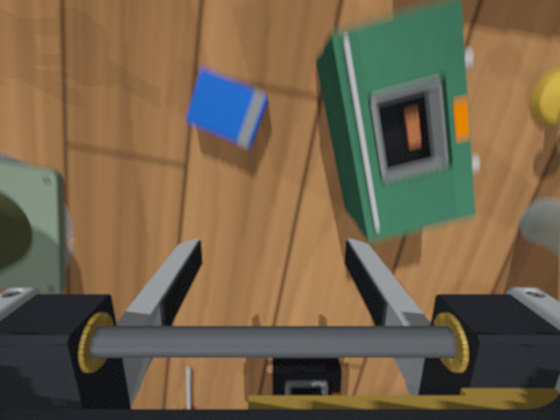

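The wrist picture shows the radio's well around (410,128), orange mark at (461,118) and the charger at the bottom (306,385). I'll use the well view for a finer measurement.

```bash
python3 - <<'E'
import cv2
t=cv2.imread("pics/w1.png"); cv2.imwrite("pics/w1c.png",cv2.resize(t[65:195,355:485],None,fx=4.6,fy=4.6,interpolation=cv2.INTER_CUBIC))
E
```

```text
(no output)
```

View pics/w1c.png

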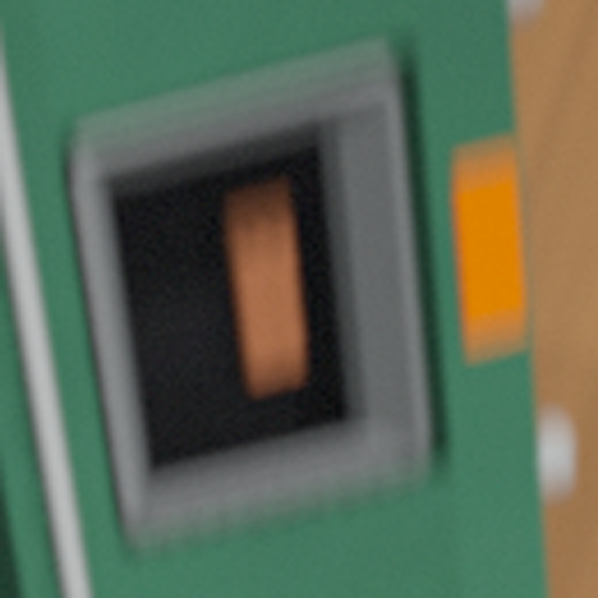

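```bash
python3 -m crank '[[[0,-33.1,4.8,-1,0.3],[0,-33.1,4.8,-1,0.3],[0,-33.1,4.8,-1,0.3],[0,-33.1,4.8,-1,0.3],[0,-33.1,4.8,-1,0.3]]]'; python3 a.py 0.485 -0.196 0.23 9.7
```

```text
time: 1.55
tcp_pos: [0.4456, -0.0756, 0.2257]
eef_rot: [0.0, 0.645, 0.764, 0.0]
wrist_force: [0.7, 0.8, 0.4]
finger_gap: 0.094
t 1.55 tcp [ 0.4456 -0.0756  0.2257] yaw 9.63 tilt 0.04 F [0.7 0.8 0.4] gap 0.094
shift cm [-12.52   1.87  -0.43] turn -0.07
```

```bash
python3 -m crank '[[[0,-12.5,1.9,-0.4,0],[0,-12.5,1.9,-0.4,0],[0,-12.5,1.9,-0.4,0],[0,-12.5,1.9,-0.4,0],[0,-12.5,1.9,-0.4,0]]]'; python3 a.py 0.485 -0.196 0.23 9.7;  python3 - <<'E'
from h import *; from station import *
import pickle
d=snapshot("wrist"); cv2.imwrite("pics/w2.png",d["image"][:,:,::-1]); pickle.dump(d,open("w2.pkl","wb"))
c=cam(d); s=get_state(); print(s["tcp_pos"],proj(c,[.485,-.196,.1]))
E
```

```text
time: 1.97
tcp_pos: [0.4852, -0.1956, 0.2289]
eef_rot: [-0.001, 0.646, 0.763, -0.0]
wrist_force: [-0.1, -0.3, -0.8]
finger_gap: 0.0939
t 1.9667 tcp [ 0.4852 -0.1956  0.2289] yaw 9.44 tilt 0.06 F [-0.1 -0.3 -0.8] gap 0.0939
shift cm [-0.03 -0.02 -0.11] turn -0.26
[ 0.48475982 -0.19402116  0.22887351] [272.33703634 200.71027907]
```

View pics/w2.png

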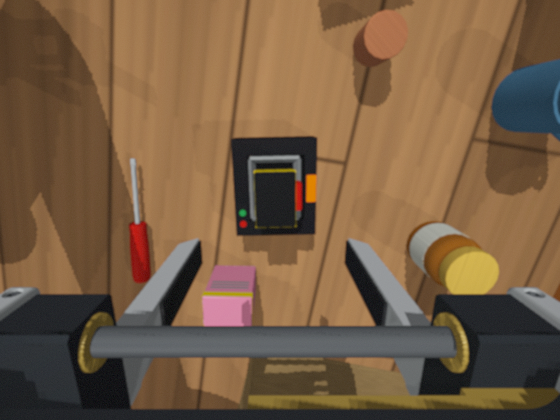

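```bash
python3 - <<'E'
import cv2
t=cv2.imread("pics/w2.png"); cv2.imwrite("pics/w2c.png",cv2.resize(t[130:245,225:330],None,fx=5,fy=5,interpolation=cv2.INTER_CUBIC))
E
```

```text
(no output)
```

View pics/w2c.png

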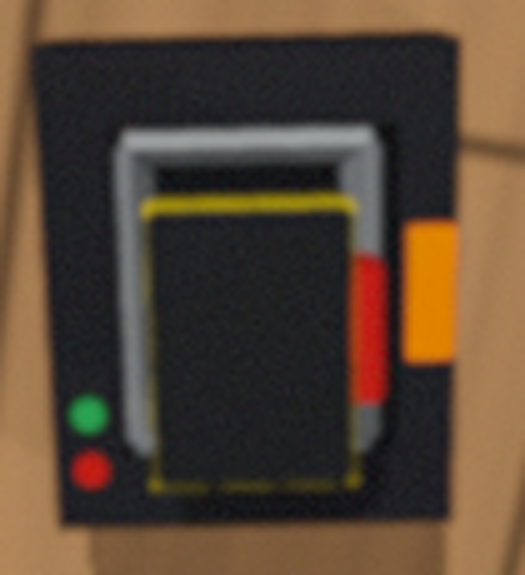

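```bash
python3 - <<'E'
from h import *
import pickle
d=pickle.load(open("w2.pkl","rb")); W=cam(d)
f=lambda u,v:((u+.5)/5-.5+225,(v+.5)/5-.5+130)
def rep(n,P):
    P=np.array(P); print(n,P.mean(0).round(4)); 
    for i in range(len(P)):
        e=P[(i+1)%len(P)]-P[i]; print("  ",P[i].round(4),"len",np.linalg.norm(e[:2]).round(4),"ang",np.degrees(np.arctan2(e[1],e[0])).round(1))
rep("pack",[onz(W,*f(*p),.1) for p in[(150,213),(353,211),(357,487),(153,490)]])
rep("charger",[onz(W,*f(*p),.046) for p in[(35,45),(458,36),(450,520),(62,524)]])
rep("rim",[onz(W,*f(*p),.05) for p in[(115,135),(378,127)]])
print("tab",onz(W,*f(370,328),.088))
E
```

```text
pack [ 0.488  -0.1951  0.1   ]
   [ 0.4617 -0.1687  0.1   ] len 0.0424 ang 10.1
   [ 0.5034 -0.1613  0.1   ] len 0.0612 ang -78.5
   [ 0.5156 -0.2212  0.1   ] len 0.045 ang -169.6
   [ 0.4714 -0.2294  0.1   ] len 0.0614 ang 99.1
charger [ 0.4876 -0.1936  0.046 ]
   [ 0.4268 -0.1428  0.046 ] len 0.1005 ang 10.7
   [ 0.5256 -0.1241  0.046 ] len 0.1228 ang -79.1
   [ 0.5488 -0.2447  0.046 ] len 0.1012 ang -169.8
   [ 0.4492 -0.2626  0.046 ] len 0.1219 ang 100.6
rim [ 0.4797 -0.154   0.05  ]
   [ 0.4488 -0.1602  0.05  ] len 0.0629 ang 11.3
   [ 0.5105 -0.1479  0.05  ] len 0.0629 ang -168.7
tab [ 0.51316335 -0.18808267  0.088     ]
```

```bash
python3 a.py 0.487 -0.195 0.071 10.3
```

```text
t 2.0167 tcp [ 0.4848 -0.194   0.2289] yaw 9.56 tilt 0.1 F [0.7 0.1 0.1] gap 0.094
shift cm [-0.16  0.22 15.79] turn -0.74
```

```bash
python3 -m crank '[[[0,0,0.2,4,-0.7],[0,0,0.2,8,-0.7],[0,0,0.2,11,-0.7],[0,0,0.2,12,-0.7],[0,0,0.2,12,-0.7]]]'; python3 a.py 0.487 -0.195 0.071 10.3;python3 - <<'E'
from h import *; from station import *
d=snapshot("wrist"); cv2.imwrite("pics/w3.png",d["image"][:,:,::-1])
d=snapshot("side"); cv2.imwrite("pics/s3.png",d["image"][:,:,::-1][180:360,220:430].repeat(3,0).repeat(3,1))
E
python3 a.py 0.487 -0.195 0.071 10.3
```

```text
time: 2.43
tcp_pos: [0.4842, -0.1904, 0.1065]
eef_rot: [-0.004, 0.64, 0.769, -0.0]
wrist_force: [0.4, 0.3, 0.3]
finger_gap: 0.0942
t 2.4333 tcp [ 0.4842 -0.1904  0.1065] yaw 10.46 tilt 0.44 F [0.4 0.3 0.3] gap 0.0942
shift cm [-0.52  0.21  3.54] turn 0.16
t 2.5333 tcp [ 0.4878 -0.193   0.1108] yaw 10.43 tilt 0.1 F [0.6 0.9 0.5] gap 0.0938
shift cm [-0.18 -0.12  3.98] turn 0.13
```

View pics/w3.png

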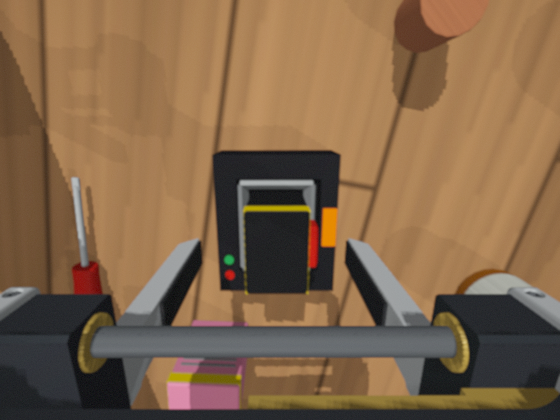

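View pics/s3.png

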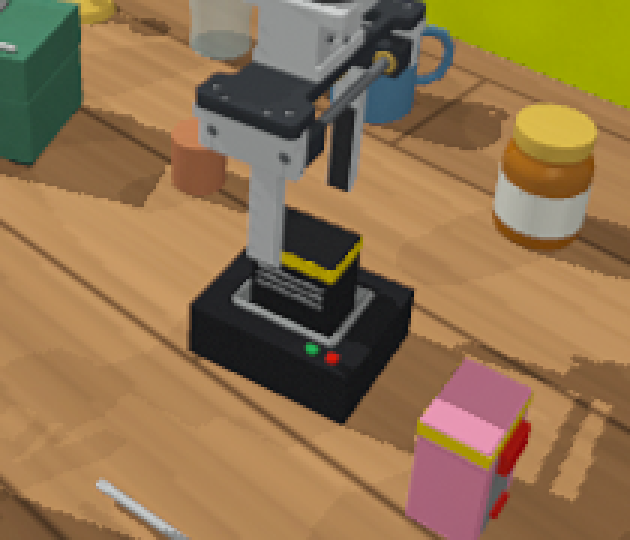

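```bash
python3 - <<'E'
from h import *; from station import *
t=cv2.imread("pics/w3.png"); cv2.imwrite("pics/w3c.png",cv2.resize(t[195:300,232:332],None,fx=6,fy=6,interpolation=cv2.INTER_CUBIC))
d=snapshot("wrist"); c=cam(d)
M=R.from_quat(np.array(get_state()["eef_rot"])[[1,2,3,0]]).as_matrix()
print(get_state()["tcp_pos"], M.round(3)[:, :2].T)
print([onz(c,u,v,.1).round(4) for u,v in[(245,211),(310,211),(310,293),(245,293)]], proj(c,get_state()["tcp_pos"]))
E
```

```text
[ 0.48864735 -0.19376966  0.11185287] [[-0.181  0.984 -0.003]
 [ 0.984  0.181  0.003]]
[array([ 0.4657, -0.1729,  0.1   ]), array([ 0.5084, -0.165 ,  0.1   ]), array([ 0.5219, -0.2259,  0.1   ]), array([ 0.4754, -0.2345,  0.1   ])] [273.08124765 252.49479651]
```

View pics/w3c.png

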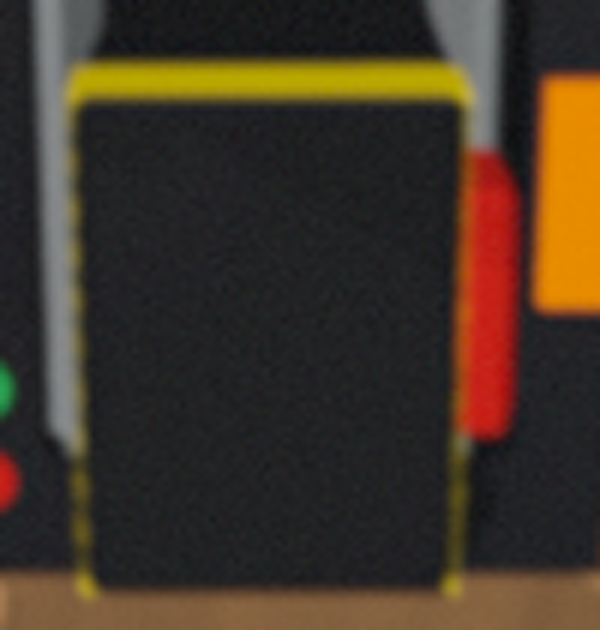

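```bash
python3 -m crank '[[[0,0,0,0,0],[0,0,0,0,0],[0,0,0,0,0]]]'; cat > wp.py <<'E'
import sys; from h import *; from station import *
# pack top face by wrist camera: red tab + pack dark top via yellow outline
n=sys.argv[1]; z=float(sys.argv[2]); 
s=get_state(); d=snapshot("wrist"); c=cam(d); im=d["image"][:,:,::-1].copy(); cv2.imwrite(f"pics/{n}.png",im)
hsv=cv2.cvtColor(im,cv2.COLOR_BGR2HSV); m=cv2.inRange(hsv,(22,90,60),(36,255,255)); m[330:]=0
x0,x1,y0,y1=map(int,sys.argv[3:7]); k=np.zeros_like(m); k[y0:y1,x0:x1]=m[y0:y1,x0:x1]
ys,xs=np.nonzero(k); print("yellow bbox",xs.min(),xs.max(),ys.min(),ys.max(),len(xs))
M=R.from_quat(np.array(s["eef_rot"])[[1,2,3,0]]).as_matrix()
print("tcp",s["tcp_pos"].round(4),"tool y yaw",np.degrees(np.arctan2(M[1,1],M[0,1])).round(2),"tcp px",proj(c,s["tcp_pos"]).round(1))
np.save("cam.npy",np.array([c[0],np.c_[c[1],c[1],c[1]],c[2]]))
cv2.imwrite(f"pics/{n}c.png",cv2.resize(im[y0:y1,x0:x1],None,fx=5,fy=5,interpolation=cv2.INTER_CUBIC))
E
python3 wp.py w4 .1 230 330 190 305
```

```text
time: 2.83
tcp_pos: [0.4881, -0.1942, 0.1112]
eef_rot: [0.002, 0.64, 0.768, 0.0]
wrist_force: [0.5, -1.0, -0.1]
finger_gap: 0.0937
yellow bbox 238 304 196 283 638
tcp [ 0.4881 -0.1942  0.1112] tool y yaw 10.35 tcp px [272.  250.6]
```

View pics/w4c.png

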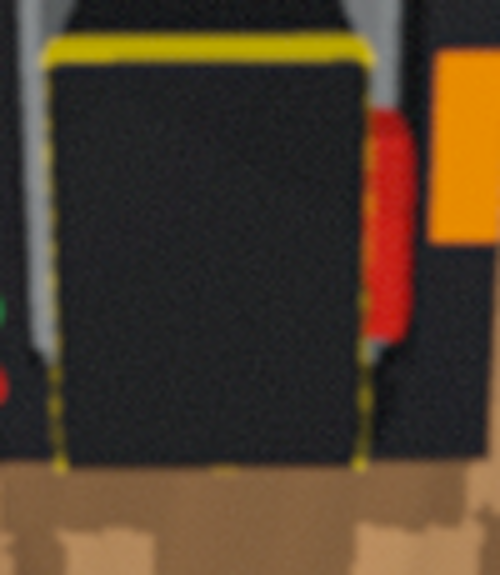

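```bash
python3 - <<'E'
from h import *
a=np.load("cam.npy"); c=(a[0],a[1][:,0],a[2])
P=np.array([onz(c,230+u/5-.4,190+v/5-.4,.1) for u,v in[(50,63),(371,63),(361,468),(60,468)]]); print(P.round(4),P.mean(0))
E
```

```text
[[ 0.4616 -0.1687  0.1   ]
 [ 0.5035 -0.1611  0.1   ]
 [ 0.5148 -0.2206  0.1   ]
 [ 0.472  -0.2284  0.1   ]] [ 0.48795317 -0.19469257  0.1       ]
```

```bash
python3 -m crank '[[[0,0,0,2.5,0],[0,0,0,4.2,0],[0,0,0,5.0,0],[0,0,0,5.0,0],[0,0,0,5.0,0]]]'; python3 -m crank '[[[0,0,0,0,0],[0,0,0,0,0]]]';python3 a.py 0.488 -0.1945 0.0605 10.35
```

```text
time: 3.3
tcp_pos: [0.487, -0.1936, 0.0596]
eef_rot: [-0.0, 0.641, 0.768, -0.0]
wrist_force: [0.1, 0.6, -0.6]
finger_gap: 0.094
time: 3.47
tcp_pos: [0.488, -0.1942, 0.0608]
eef_rot: [0.001, 0.64, 0.768, 0.0]
wrist_force: [-0.9, -0.3, -1.4]
finger_gap: 0.0939
t 3.4667 tcp [ 0.488  -0.1942  0.0608] yaw 10.35 tilt 0.15 F [-0.9 -0.3 -1.4] gap 0.0939
shift cm [-0.03 -0.01  0.03] turn -0.0
```

```bash
python3 -m crank '[[[0.3,0,0,0,0],[0.38,0,0,0,0],[0.44,0,0,0,0],[0.48,0,0,0,0],[0.52,0,0,0,0]]]'; python3 -m crank '[[[0.56,0,0,0,0],[0.65,0,0,0,0],[0.8,0,0,0,0],[1,0,0,0,0],[1,0,0,0,0]]]';python3 a.py 0.488 -0.1945 0.0605 10.35
```

```text
time: 3.88
tcp_pos: [0.487, -0.1936, 0.0596]
eef_rot: [0.0, 0.64, 0.768, 0.0]
wrist_force: [0.1, 0.4, 0.1]
finger_gap: 0.0642
time: 4.3
tcp_pos: [0.4863, -0.1938, 0.0597]
eef_rot: [-0.001, 0.64, 0.768, -0.001]
wrist_force: [-2.7, -0.5, 5.5]
finger_gap: 0.044
t 4.3 tcp [ 0.4863 -0.1938  0.0597] yaw 10.37 tilt 0.1 F [-2.7 -0.5  5.5] gap 0.044
shift cm [-0.1   0.16 -0.08] turn 0.02
```

```bash
python3 -m crank '[[[1,0,0,0,0],[1,0,0,0,0],[1,0,0,0,0]]]'; python3 -m crank '[[[1,0,0,-0.1,0],[1,0,0,-0.2,0],[1,0,0,-0.3,0],[1,0,0,-0.4,0],[1,0,0,-0.4,0]]]'
```

```text
time: 4.55
tcp_pos: [0.4863, -0.1937, 0.0594]
eef_rot: [-0.001, 0.64, 0.768, -0.001]
wrist_force: [-4.9, -1.5, 5.4]
finger_gap: 0.0441
time: 4.97
tcp_pos: [0.4872, -0.1935, 0.0635]
eef_rot: [0.0, 0.641, 0.768, 0.0]
wrist_force: [-2.5, -0.4, 2.5]
finger_gap: 0.0444
```

```bash
python3 -m crank '[[[1,0,0,-0.6,0],[1,0,0,-1.4,0],[1,0,0,-2.2,0],[1,0,0,-3.0,0],[1,0,0,-3.8,0]]]'; python3 -m crank '[[[1,0,0,-2,0],[1,0,0,-4.5,0],[1,0,0,-7,0],[1,0,0,-9,0],[1,0,0,-9.5,0]]]'; python3 -m crank '[[[1,0,0,0,0],[1,0,0,0,0]]]'; python3 a.py 0.493 0.219 0.195 24
```

```text
time: 5.38
tcp_pos: [0.4874, -0.1935, 0.1025]
eef_rot: [0.0, 0.64, 0.768, 0.0]
wrist_force: [-0.2, 1.0, -3.2]
finger_gap: 0.044
time: 5.8
tcp_pos: [0.4896, -0.1949, 0.2015]
eef_rot: [0.004, 0.64, 0.768, 0.001]
wrist_force: [0.6, -0.4, -2.7]
finger_gap: 0.044
time: 5.97
tcp_pos: [0.4866, -0.1933, 0.196]
eef_rot: [-0.0, 0.64, 0.768, 0.0]
wrist_force: [0.6, -0.3, -3.0]
finger_gap: 0.0444
t 5.9667 tcp [ 0.4866 -0.1933  0.196 ] yaw 10.35 tilt 0.03 F [ 0.6 -0.3 -3. ] gap 0.0444
shift cm [40.44  8.03  0.12] turn -13.65
```

```bash
python3 -m crank '[[[1,4,1.3,-0.5,-3],[1,8,2.6,-1,-6],[1,12,3.9,-1,-9],[1,16,5.2,-1,-12],[1,19.5,6.5,-1,-13.6]]]'; python3 a.py 0.534 0.128 0.205 24
```

```text
time: 6.38
tcp_pos: [0.5141, 0.0122, 0.2042]
eef_rot: [-0.002, 0.544, 0.839, -0.001]
wrist_force: [0.2, -0.5, -4.0]
finger_gap: 0.044
t 6.3833 tcp [0.5141 0.0122 0.2042] yaw 24.05 tilt 0.25 F [ 0.2 -0.5 -4. ] gap 0.044
shift cm [ 9.77  6.53 -0.08] turn 0.05
```

```bash
python3 -m crank '[[[1,3.5,2,0,0],[1,7,4.5,0,0],[1,9,6,0,0],[1,9.5,6.3,0,0],[1,9.5,6.3,0,0]]]';python3 -m crank '[[[1,0,0,0,0],[1,0,0,0,0],[1,0,0,0,0]]]'; python3 a.py 0.534 0.128 0.205 24; python3 - <<'E'
from h import *; from station import *
import pickle
d=snapshot("wrist"); cv2.imwrite("pics/w5.png",d["image"][:,:,::-1]); pickle.dump((d,get_state()),open("w5.pkl","wb"))
print(proj(cam(d),[.493,.219,.116]))
E
```

```text
time: 6.8
tcp_pos: [0.5334, 0.124, 0.2041]
eef_rot: [-0.002, 0.544, 0.839, -0.001]
wrist_force: [-0.9, -1.6, -2.8]
finger_gap: 0.0441
time: 7.05
tcp_pos: [0.5345, 0.1207, 0.2059]
eef_rot: [-0.0, 0.546, 0.838, -0.001]
wrist_force: [0.6, -0.6, -3.4]
finger_gap: 0.0436
t 7.05 tcp [0.5345 0.1207 0.2059] yaw 23.82 tilt 0.08 F [ 0.6 -0.6 -3.4] gap 0.0436
shift cm [0.69 0.25 0.09] turn -0.18
[274.86547285  89.98795266]
```

View pics/w5.png

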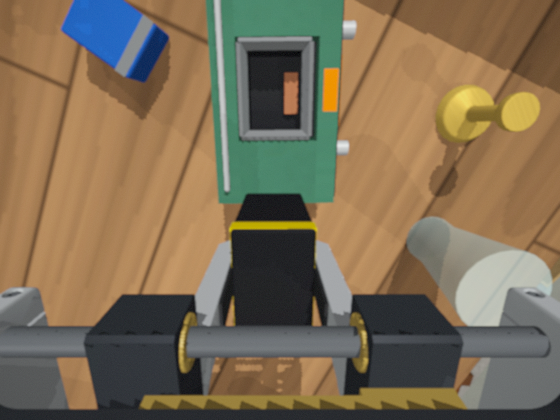

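```bash
python3 - <<'E'
import cv2
t=cv2.imread("pics/w5.png"); cv2.imwrite("pics/w5c.png",cv2.resize(t[25:150,220:345],None,fx=4.8,fy=4.8,interpolation=cv2.INTER_CUBIC))
cv2.imwrite("pics/w5d.png",cv2.resize(t[185:335,215:335],None,fx=4,fy=4,interpolation=cv2.INTER_CUBIC))
E
```

```text
(no output)
```

View pics/w5c.png

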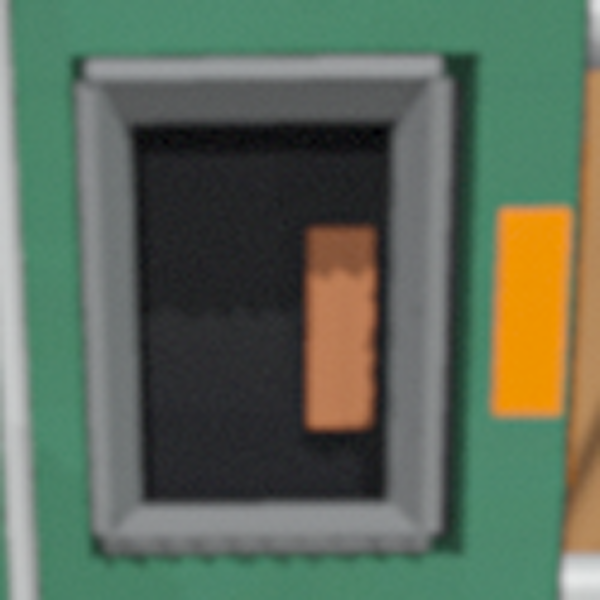

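View pics/w5d.png

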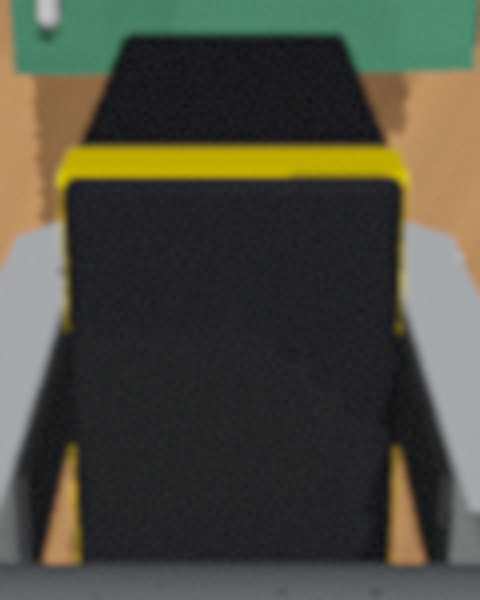

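```bash
python3 - <<'E'
from h import *
import pickle
d,s=pickle.load(open("w5.pkl","rb")); c=cam(d)
def rep(n,P):
    P=np.array(P); print(n,P.mean(0).round(4)); 
    for i in range(len(P)):
        e=P[(i+1)%len(P)]-P[i]; print("  ",P[i].round(4),"len",np.linalg.norm(e[:2]).round(4),"ang",np.degrees(np.arctan2(e[1],e[0])).round(1))
f=lambda u,v:((u+.5)/4.8-.5+220,(v+.5)/4.8-.5+25)
g=lambda u,v:((u+.5)/4-.5+215,(v+.5)/4-.5+185)
rep("outer",[onz(c,*f(*p),.116) for p in[(78,58),(453,58),(440,540),(97,540)]])
rep("mouth",[onz(c,*f(*p),.116) for p in[(88,80),(442,80),(432,530),(100,530)]])
rep("throat",[onz(c,*f(*p),.108) for p in[(133,125),(391,125),(384,500),(144,501)]])
M=R.from_quat(np.array(s["eef_rot"])[[1,2,3,0]]).as_matrix()
print("tcp",s["tcp_pos"],np.degrees(np.arctan2(M[1,1],M[0,1])))
zt=s["tcp_pos"][2]+.0395
P=[onz(c,*g(*p),zt) for p in[(66,180),(405,180)]]; rep("packfront",P)
print("in tool frame",[(M.T@(p-s["tcp_pos"])).round(4) for p in P])
# pack centre estimate: 31mm behind the +y edge
E
```

```text
outer [0.493  0.2198 0.116 ]
   [0.4479 0.2429 0.116 ] len 0.0631 ang 23.9
   [0.5055 0.2685 0.116 ] len 0.0789 ang -65.6
   [0.5381 0.1966 0.116 ] len 0.063 ang -156.1
   [0.4805 0.171  0.116 ] len 0.079 ang 114.4
mouth [0.4931 0.2189 0.116 ]
   [0.4506 0.2405 0.116 ] len 0.0598 ang 23.9
   [0.5053 0.2647 0.116 ] len 0.0738 ang -65.4
   [0.536  0.1976 0.116 ] len 0.0609 ang -156.1
   [0.4803 0.1729 0.116 ] len 0.0739 ang 113.7
throat [0.4927 0.2187 0.108 ]
   [0.459  0.2385 0.108 ] len 0.0452 ang 23.9
   [0.5003 0.2568 0.108 ] len 0.0635 ang -65.8
   [0.5264 0.1989 0.108 ] len 0.0451 ang -155.9
   [0.4852 0.1805 0.108 ] len 0.0637 ang 114.4
tcp [0.53473739 0.12079944 0.20619622] 23.817549085380822
packfront [0.5234 0.1479 0.2457]
   [0.504  0.1393 0.2457] len 0.0423 ang 23.9
   [0.5427 0.1565 0.2457] len 0.0423 ang -156.1
in tool frame [array([ 0.0293, -0.0207, -0.0395]), array([ 0.0294,  0.0217, -0.0395])]
```

```bash
python3 a.py 0.4917 0.2200 0.190 24
```

```text
t 7.1 tcp [0.5347 0.1208 0.2062] yaw 23.82 tilt 0.04 F [-0.7  0.8 -3.3] gap 0.0436
shift cm [10.81  0.07  1.62] turn -0.18
```

```bash
python3 -m crank '[[[1,3,0,0,-0.2],[1,6.5,0.1,0.5,-0.2],[1,9.5,0.1,1,-0.2],[1,10.8,0.1,1.6,-0.2],[1,10.8,0.1,1.6,-0.2]]]';python3 -m crank '[[[1,0,0,0,0],[1,0,0,0,0],[1,0,0,0,0]]]'; python3 a.py 0.4917 0.2200 0.164 24;  python3 a.py 0.4917 0.2200 0.164 24;python3 - <<'E'
from h import *; from station import *
for n in("wrist","side"):
    d=snapshot(n); cv2.imwrite(f"pics/{n}6.png",d["image"][:,:,::-1])
t=cv2.imread("pics/side6.png"); cv2.imwrite("pics/s6c.png",cv2.resize(t[100:240,140:270],None,fx=4.2,fy=4.2,interpolation=cv2.INTER_CUBIC))
E
```

```text
time: 7.52
tcp_pos: [0.49, 0.2226, 0.1892]
eef_rot: [-0.001, 0.543, 0.84, -0.001]
wrist_force: [-0.7, -0.9, -3.4]
finger_gap: 0.0439
time: 7.77
tcp_pos: [0.493, 0.2201, 0.1909]
eef_rot: [0.001, 0.544, 0.839, 0.0]
wrist_force: [1.0, 0.4, -2.9]
finger_gap: 0.0439
t 7.7667 tcp [0.493  0.2201 0.1909] yaw 24.04 tilt 0.07 F [ 1.   0.4 -2.9] gap 0.0439
shift cm [ 0.04 -0.13  2.69] turn 0.04
t 7.7667 tcp [0.493  0.2201 0.1909] yaw 24.04 tilt 0.07 F [ 1.   0.4 -2.9] gap 0.0439
shift cm [ 0.04 -0.13  2.69] turn 0.04
```

View pics/wrist6.png

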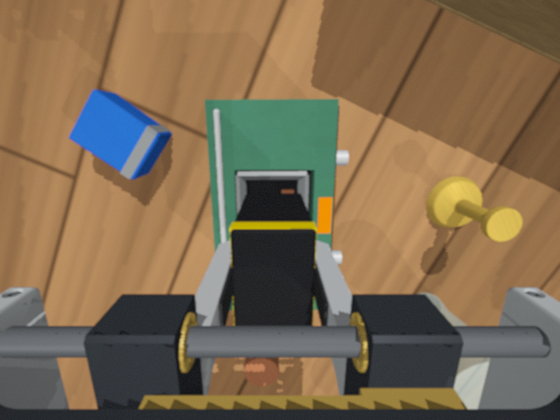

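View pics/s6c.png

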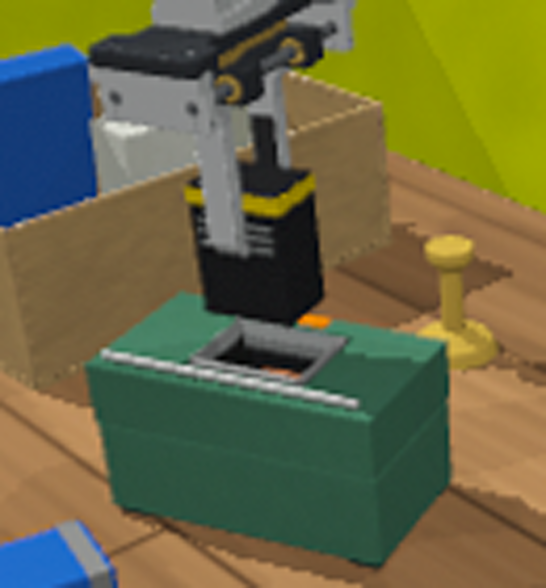

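```bash
python3 - <<'E'
from h import *; from station import *
import pickle
t=get_state(); d=snapshot("wrist"); pickle.dump((d,get_state()),open("w7.pkl","wb")); im=d["image"][:,:,::-1]; cv2.imwrite("pics/w7.png",im)
cv2.imwrite("pics/w7c.png",cv2.resize(im[160:250,220:330],None,fx=7,fy=7,interpolation=cv2.INTER_CUBIC))
E
```

```text
(no output)
```

View pics/w7c.png

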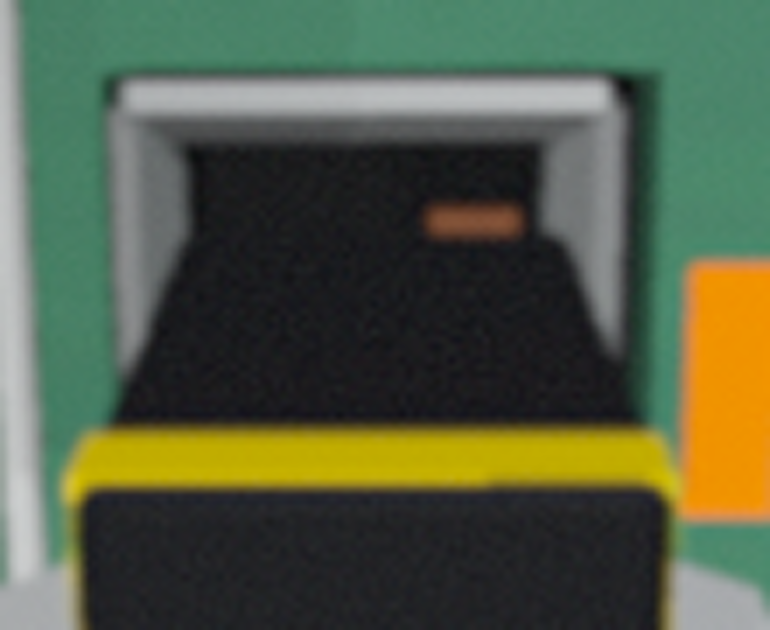

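```bash
python3 - <<'E'
from h import *
import pickle
d,s=pickle.load(open("w7.pkl","rb")); c=cam(d)
M=R.from_quat(np.array(s["eef_rot"])[[1,2,3,0]]).as_matrix(); o=s["tcp_pos"]
f=lambda u,v:((u+.5)/7-.5+220,(v+.5)/7-.5+160)
for n,p,z in[("throat L",(188,140),.108),("throat R",(542,140),.108),("outer L",(108,110),.116),("outer R",(632,110),.116),("mouth back",(365,108),.116),("outer back",(365,75),.116),("bottom L",(188,238),o[2]-.0457),("bottom R",(564,238),o[2]-.0457),("topL",(68,488),o[2]+.0403),("topR",(680,488),o[2]+.0403)]:
    X=onz(c,*f(*p),z); print(n,X.round(4),(M.T@(X-o)*1000).round(1))
print(o)
E
```

```text
throat L [0.4588 0.2393 0.108 ] [ 31.1 -23.4  82.8]
throat R [0.5001 0.2578 0.108 ] [31.1 21.8 82.8]
outer L [0.4484 0.2405 0.116 ] [ 36.3 -32.4  74.8]
outer R [0.5074 0.2669 0.116 ] [36.4 32.2 74.8]
mouth back [0.4772 0.2536 0.116 ] [36.6 -0.7 74.8]
outer back [0.4756 0.2574 0.116 ] [40.7 -0.7 74.8]
bottom L [0.4632 0.237  0.1451] [ 27.1 -20.3  45.7]
bottom R [0.5014 0.2541 0.1451] [27.2 21.5 45.7]
topL [0.4613 0.2388 0.2311] [ 29.5 -21.3 -40.3]
topR [0.501  0.2566 0.2311] [ 29.6  22.2 -40.3]
[0.49277843 0.22049549 0.19084043]
```

```bash
python3 -m crank '[[[1,0,-0.1,0.5,0],[1,0.05,-0.1,1.2,0],[1,0.05,-0.1,1.9,0],[1,0.05,-0.1,2.4,0],[1,0.05,-0.1,2.6,0]]]';python3 -m crank '[[[1,0,0,0.1,0],[1,0,0,0.3,0],[1,0,0,0.5,0],[1,0,0,0.6,0],[1,0,0,0.7,0]]]'; python3 a.py 0.4917 0.2200 0.128 24
```

```text
time: 8.33
tcp_pos: [0.4897, 0.2212, 0.1626]
eef_rot: [-0.001, 0.544, 0.839, -0.001]
wrist_force: [-0.5, 0.5, -3.2]
finger_gap: 0.044
time: 8.75
tcp_pos: [0.491, 0.2215, 0.1576]
eef_rot: [0.0, 0.544, 0.839, 0.0]
wrist_force: [0.1, -0.2, -2.6]
finger_gap: 0.0437
t 8.75 tcp [0.491  0.2215 0.1576] yaw 24.15 tilt 0.02 F [ 0.1 -0.2 -2.6] gap 0.0437
shift cm [-0.17 -0.    2.96] turn 0.15
```

```bash
python3 -m crank '[[[1,0,0,0,0],[1,0,0,0,0]]]'; python3 -m crank '[[[1,0,0,0.1,0],[1,0,0,0.2,0],[1,0,0,0.3,0],[1,0,0,0.3,0]]]'; python3 a.py 0.4917 0.2200 0.128 24
```

```text
time: 8.92
tcp_pos: [0.4909, 0.2215, 0.1576]
eef_rot: [0.0, 0.544, 0.839, 0.0]
wrist_force: [-0.7, 0.4, -2.3]
finger_gap: 0.044
time: 9.25
tcp_pos: [0.4907, 0.2214, 0.1542]
eef_rot: [-0.0, 0.544, 0.839, -0.0]
wrist_force: [0.2, 0.1, -3.5]
finger_gap: 0.0437
t 9.25 tcp [0.4907 0.2214 0.1542] yaw 24.15 tilt 0.03 F [ 0.2  0.1 -3.5] gap 0.0437
shift cm [-0.17  0.03  2.62] turn 0.15
```

```bash
python3 -m crank '[[[1,0,0,0.1,0],[1,0,0,0.2,0],[1,0,0,0.3,0],[1,0,0,0.3,0]]]'; python3 a.py 0.4917 0.2200 0.128 24
```

```text
time: 9.58
tcp_pos: [0.4907, 0.2214, 0.1512]
eef_rot: [-0.0, 0.544, 0.839, -0.0]
wrist_force: [-0.4, 0.0, -2.7]
finger_gap: 0.0441
t 9.5833 tcp [0.4907 0.2214 0.1512] yaw 24.15 tilt 0.03 F [-0.4  0.  -2.7] gap 0.0441
shift cm [-0.17  0.03  2.32] turn 0.15
```

```bash
python3 -m crank '[[[1,0,0,0.1,0],[1,0,0,0.2,0],[1,0,0,0.3,0],[1,0,0,0.3,0]]]'; python3 -m crank '[[[1,0,0,0.1,0],[1,0,0,0.2,0],[1,0,0,0.3,0],[1,0,0,0.3,0]]]'; python3 - <<'E'
from h import *; from station import *
d=snapshot("wrist");im=d["image"][:,:,::-1]; cv2.imwrite("pics/w8.png",im)
cv2.imwrite("pics/w8c.png",cv2.resize(im[160:250,220:330],None,fx=7,fy=7,interpolation=cv2.INTER_CUBIC)); print(get_state()["tcp_pos"],get_state()["wrist_force"],get_state()["moment"])
E
```

```text
time: 9.92
tcp_pos: [0.4907, 0.2214, 0.1482]
eef_rot: [-0.0, 0.544, 0.839, -0.0]
wrist_force: [-0.3, -0.8, -3.2]
finger_gap: 0.0437
time: 10.25
tcp_pos: [0.4907, 0.2214, 0.1452]
eef_rot: [-0.0, 0.544, 0.839, -0.0]
wrist_force: [0.4, 0.2, -3.1]
finger_gap: 0.0438
[0.49076675 0.22141012 0.14530462] [-0.01510525  1.12845212 -1.40651204] [-0.01858085 -0.02832476  0.0087276 ]
```

View pics/w8c.png

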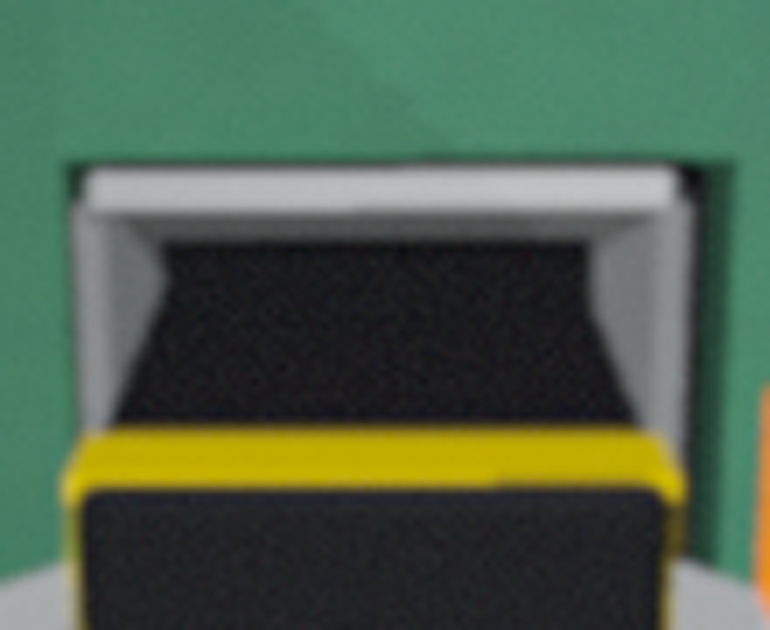

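```bash
python3 -m crank '[[[1,0,0,0.1,0],[1,0,0,0.2,0],[1,0,0,0.3,0],[1,0,0,0.3,0]]]'; python3 -m crank '[[[1,0,0,0.1,0],[1,0,0,0.2,0],[1,0,0,0.2,0]]]'; python3 -m crank '[[[1,0,0,0.1,0],[1,0,0,0.2,0],[1,0,0,0.2,0]]]'
```

```text
time: 10.63
tcp_pos: [0.4907, 0.2214, 0.1422]
eef_rot: [-0.0, 0.544, 0.839, -0.0]
wrist_force: [0.2, -0.8, -2.2]
finger_gap: 0.0438
time: 10.88
tcp_pos: [0.4907, 0.2214, 0.1402]
eef_rot: [-0.0, 0.544, 0.839, -0.0]
wrist_force: [-0.1, 0.2, -2.8]
finger_gap: 0.0436
time: 11.13
tcp_pos: [0.4907, 0.2214, 0.1382]
eef_rot: [-0.0, 0.544, 0.839, -0.0]
wrist_force: [-0.4, 0.9, -2.5]
finger_gap: 0.0441
```

```bash
python3 -m crank '[[[1,0,0,0.1,0],[1,0,0,0.2,0],[1,0,0,0.2,0]]]'; python3 -m crank '[[[1,0,0,0.1,0],[1,0,0,0.2,0],[1,0,0,0.2,0]]]'
```

```text
time: 11.38
tcp_pos: [0.4907, 0.2214, 0.1362]
eef_rot: [-0.0, 0.544, 0.839, -0.0]
wrist_force: [-0.1, -0.2, -2.6]
finger_gap: 0.0438
time: 11.63
tcp_pos: [0.4907, 0.2214, 0.1342]
eef_rot: [-0.0, 0.544, 0.839, -0.0]
wrist_force: [0.2, 0.3, -2.0]
finger_gap: 0.0438
```

```bash
python3 -m crank '[[[1,0,0,0.1,0],[1,0,0,0.2,0],[1,0,0,0.2,0]]]'; python3 -m crank '[[[1,0,0,0.1,0],[1,0,0,0.2,0],[1,0,0,0.2,0]]]'
```

```text
time: 11.88
tcp_pos: [0.4911, 0.2215, 0.1331]
eef_rot: [0.0, 0.544, 0.839, 0.0]
wrist_force: [-1.4, -1.6, 2.1]
finger_gap: 0.044
time: 12.13
tcp_pos: [0.491, 0.2215, 0.1309]
eef_rot: [0.0, 0.544, 0.839, 0.0]
wrist_force: [-1.8, -0.7, 3.7]
finger_gap: 0.0443
```

```bash
python3 -m crank '[[[1,0,0,0.1,0],[1,0,0,0.15,0],[1,0,0,0.15,0]]]'; python3 -m crank '[[[1,0,0,0.05,0],[1,0,0,0.1,0],[1,0,0,0.1,0]]]'
```

```text
time: 12.38
tcp_pos: [0.4911, 0.2215, 0.1292]
eef_rot: [0.0, 0.544, 0.839, 0.0]
wrist_force: [-2.6, -0.7, 4.0]
finger_gap: 0.0441
time: 12.63
tcp_pos: [0.4911, 0.2215, 0.1282]
eef_rot: [0.0, 0.544, 0.839, 0.0]
wrist_force: [-1.9, -2.5, 5.8]
finger_gap: 0.0439
```

```bash
python3 -m crank '[[[1,0,0,0.05,0],[1,0,0,0.05,0]]]'; python3 -m crank '[[[1,0,0,0.05,0],[1,0,0,0.05,0]]]'
```

```text
time: 12.8
tcp_pos: [0.4911, 0.2215, 0.1277]
eef_rot: [0.0, 0.544, 0.839, 0.0]
wrist_force: [-1.9, -1.9, 5.4]
finger_gap: 0.0439
time: 12.97
tcp_pos: [0.4911, 0.2215, 0.1276]
eef_rot: [0.0, 0.544, 0.839, 0.0]
wrist_force: [-3.1, -1.3, 7.6]
finger_gap: 0.0439
```

```bash
python3 -m crank '[[[1,0,0,0.05,0],[1,0,0,0.05,0],[1,0,0,0.05,0]]]'
```

```text
time: 13.22
tcp_pos: [0.4911, 0.2215, 0.1276]
eef_rot: [0.0, 0.544, 0.839, 0.0]
wrist_force: [-3.3, -2.5, 10.1]
finger_gap: 0.044
```

```bash
python3 -m crank '[[[0,0,0,0,0],[0,0,0,0,0],[0,0,0,0,0],[0,0,0,0,0],[0,0,0,0,0]]]'; python3 -m crank '[[[0,0,0,0,0],[0,0,0,0,0],[0,0,0,0,0]]]'; python3 - <<'E'
from h import *; from station import *
for n in("wrist","side"):
    d=snapshot(n); cv2.imwrite(f"pics/{n}9.png",d["image"][:,:,::-1])
t=cv2.imread("pics/side9.png"); cv2.imwrite("pics/s9c.png",cv2.resize(t[100:240,140:270],None,fx=4.2,fy=4.2,interpolation=cv2.INTER_CUBIC))
E
```

```text
time: 13.63
tcp_pos: [0.4904, 0.2214, 0.1256]
eef_rot: [-0.0, 0.544, 0.839, -0.0]
wrist_force: [-0.9, -0.4, -1.0]
finger_gap: 0.074
time: 13.88
tcp_pos: [0.4907, 0.2215, 0.1262]
eef_rot: [-0.0, 0.544, 0.839, -0.0]
wrist_force: [0.7, -0.2, 1.1]
finger_gap: 0.0928
```

View pics/wrist9.png

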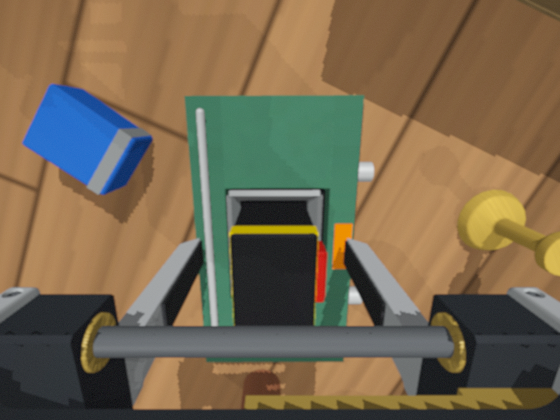

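View pics/s9c.png

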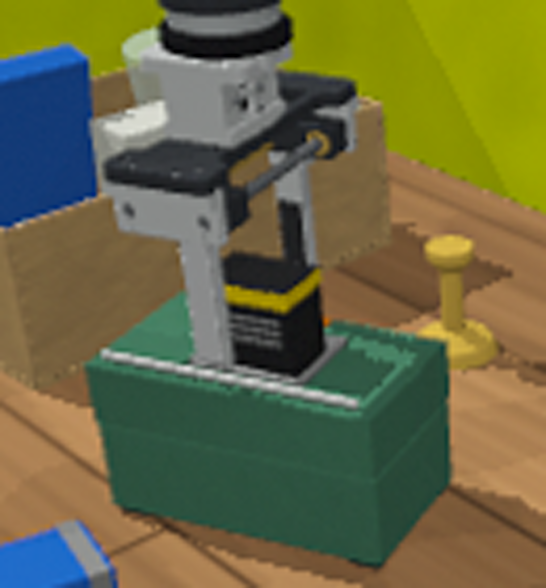

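```bash
python3 -m crank '[[[0,0,0,-1,0],[0,0,0,-3,0],[0,0,0,-6,0],[0,0,0,-10,0],[0,0,0,-13,0]]]'; python3 -m crank '[[[0,-3,0,0,0],[0,-6,0,0,0],[0,-6,0,0,0],[0,-6,0,0,0],[0,-6,0,0,0]]]'; python3 - <<'E'
from h import *; from station import *
import pickle
D={}
for n in("wrist","side","top"):
    d=snapshot(n); D[n]=d; cv2.imwrite(f"pics/{n}10.png",d["image"][:,:,::-1])
pickle.dump(D,open("d10.pkl","wb"))
t=cv2.imread("pics/side10.png"); cv2.imwrite("pics/s10c.png",cv2.resize(t[140:240,150:260],None,fx=6,fy=6,interpolation=cv2.INTER_CUBIC))
E
```

```text
time: 14.4
tcp_pos: [0.4913, 0.2216, 0.2599]
eef_rot: [0.001, 0.544, 0.839, 0.001]
wrist_force: [1.4, 0.2, 0.8]
finger_gap: 0.0939
time: 14.82
tcp_pos: [0.5151, 0.167, 0.2567]
eef_rot: [-0.0, 0.544, 0.839, 0.0]
wrist_force: [0.7, 0.2, 0.1]
finger_gap: 0.0937
```

View pics/wrist10.png

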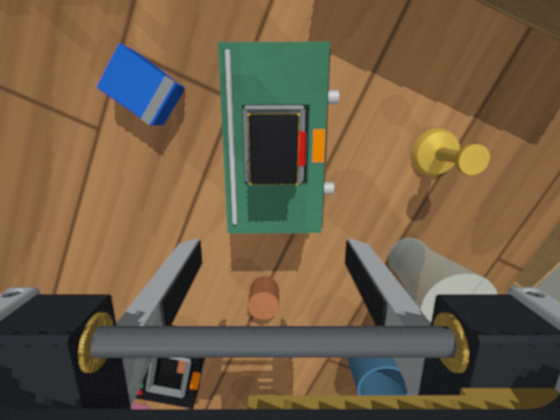

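View pics/s10c.png

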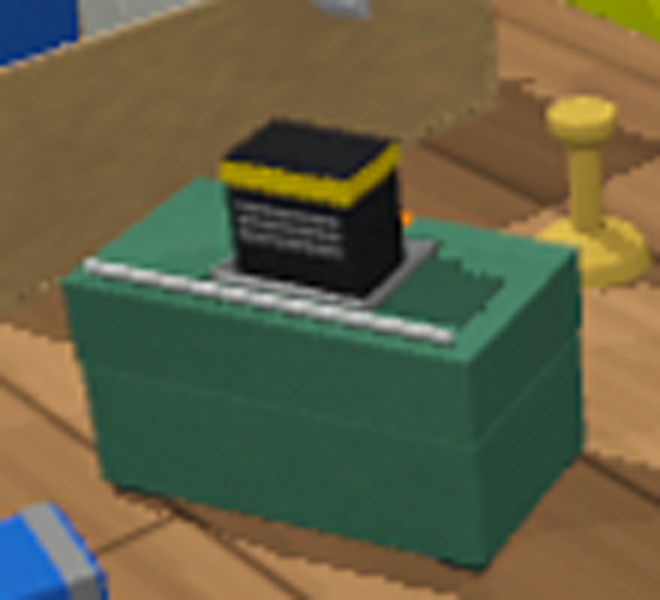

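View pics/top10.png

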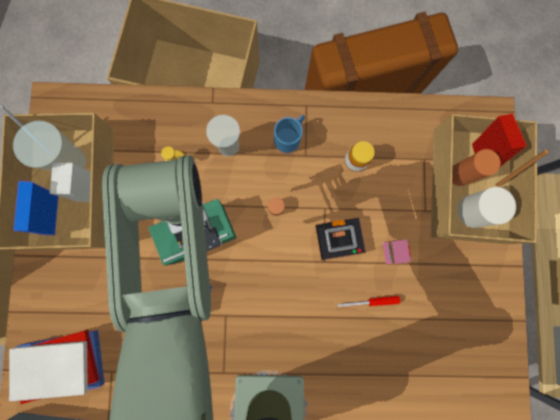

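```bash
python3 - <<'E'
from h import *
import pickle
t=cv2.imread("pics/wrist10.png"); cv2.imwrite("pics/w10c.png",cv2.resize(t[95:195,230:330],None,fx=6,fy=6,interpolation=cv2.INTER_CUBIC))
E
```

```text
(no output)
```

View pics/w10c.png

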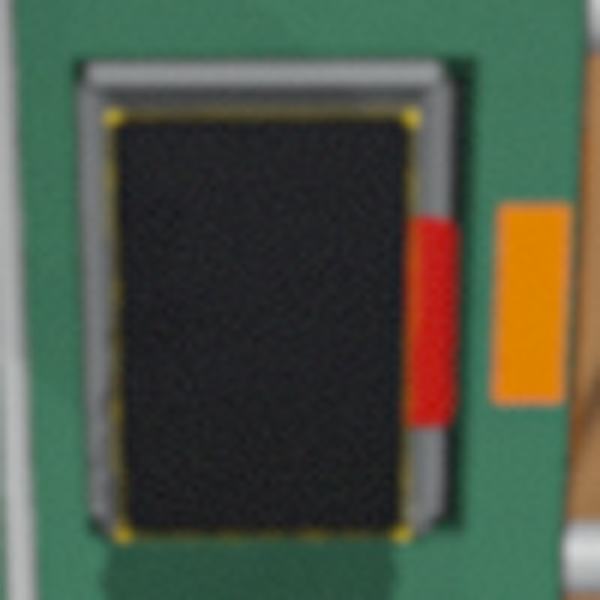

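```bash
python3 - <<'E'
from h import *
import pickle
D=pickle.load(open("d10.pkl","rb")); c=cam(D["wrist"]); S=cam(D["side"])
f=lambda u,v:((u+.5)/6-.5+230,(v+.5)/6-.5+95)
g=lambda u,v:((u+.5)/6-.5+150,(v+.5)/6-.5+140)
w=[(106,112),(418,112),(410,538),(117,538)]; sd=[(275,120),(398,148),(351,190),(220,160)]
# triangulate: wrist order: (-x,+y),(+x,+y),(+x,-y),(-x,-y); side order: far(+y,+x?) ...
def tri(a,b):
    p,r=ray(c,*a); q,s=ray(S,*b); r/=np.linalg.norm(r); s/=np.linalg.norm(s)
    t=np.linalg.lstsq(np.c_[r,-s],q-p,rcond=None)[0]; A=p+t[0]*r;B=q+t[1]*s; return (A+B)/2,np.linalg.norm(A-B)
P=[]
for a,b in[(w[1],sd[0]),(w[2],sd[1]),(w[3],sd[2]),(w[0],sd[3])]:
    X,e=tri(f(*a),g(*b)); P.append(X); print(X.round(4),e.round(4))
print("mean",np.mean(P,0).round(4))
Q=np.array([onz(c,*f(*a),.168) for a in w]); print("top at .168",Q.mean(0).round(4),np.linalg.norm(Q[1]-Q[0]),np.linalg.norm(Q[2]-Q[1]))
a,b=onz(c,*f(412,320),.149),onz(c,*f(459,320),.149); print("tab proud",np.linalg.norm(a-b))
Q=np.array([onz(c,*f(*a),.168) for a in[(412,320)]])
e=onz(c,*f(459,320),.149); ctr=np.array([.4928,.2188]); print("tab face along well x", (e[:2]-ctr)@[np.cos(np.radians(24)),np.sin(np.radians(24))])
E
```

```text
[0.4994 0.257  0.1684] 0.0013
[0.5249 0.2004 0.1655] 0.0028
[0.4846 0.1813 0.1656] 0.0006
[0.4587 0.2387 0.1687] 0.0013
mean [0.4919 0.2193 0.167 ]
top at .168 [0.4924 0.2192 0.168 ] 0.044691646186813275 0.062099798074471683
tab proud 0.007441358625239359
tab face along well x 0.030885549179294015
```

```bash
python3 - <<'E'
from station import *
print(job_done(), get_state()["time"])
E
```

```text
the job is handed in; nothing more can be done
the job is handed in; nothing more can be done
```

I pinched the tab and lifted the black pack out of the charger; the pink look-alike was left alone. I pushed it into the radio with the tab towards the orange mark and let go. I retreated and handed in at about 15 s of the 42 s allowed, but the hand-in gives no verdict.

**Seating:**
- The sprung plate met the pack where expected.
- The hard bottom was felt about 6 mm further down, with about 13 N pressed. The wrist readings showed nothing higher, so I kept well under the 20 N limit.

**Last checks, with the gripper clear:**
- **Position:** the pack is upright and centred within about 1 mm of the well as I measured it. I did not work out a tilt angle.
- **Tab:** it stands out about 7 mm, so it is sprung out and locked.
- **Other things on the stall:** in the top view those I could see stand where they were. The arm hid the old blue pack there, but the wrist view shows it lying beside the radio.

**Where the checks disagreed:**
- **Height over the mouth:** two-view triangulation puts the pack's centre about 8 mm over it, while the bottom felt by force implies about 11 mm. Both are inside the 1.5 to 19.5 mm range.
- **Tab face:** it measured 31 mm from the well's centre, against a nominal 29 mm.

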